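# Set a screwdriver up in the filing rest

### The job

The tip of the amber-handled screwdriver is to be filed square. Set it up in the sloping filing rest: bed its handle in the low saddle with the butt up against the heel plate, and push the blade down past the sprung jaw until it sits at the bottom of the fork with the jaw closed over it. Leave the other tools where they lie.

Things in the scene. Friction and masses are not known exactly. Their poses are not given: they have to be found in the camera images.
- driver_amber: screwdriver with an amber (yellow-orange) handle, 220 mm long, 0.12 kg, lying loose. Origin mid-length on its underside; own y axis runs from the tip (y = -110) to the butt (y = +110). Handle y = +2 to +110, 30 wide, 29 high; round steel blade 6.4 mm thick from handle to tip; common axis 14 mm above the underside. Centre of mass near y = +53
- blade (a point): point on the amber screwdriver's blade axis, 62 mm in front of the handle (own y = -60): the part that belongs in the fork; axes as driver_amber
- butt (a point): centre of the end face of the amber screwdriver's handle (own y = +110); axes as driver_amber
- filing_rest: heavy fixed rest for filing screwdriver tips: green cast foot 92 x 214 mm, top 22 mm high, carrying a saddle with heel plate at its +y end and, at its -y end, a higher fork with a sprung jaw. Origin on the table under the origin of bed; z up
- bed: the aluminium saddle, heel plate and fork of the rest, sloping 15 degrees up towards its own -y. Its frame coincides with driver_amber when that is properly set up (blade towards -y), origin 53 mm above the table. Saddle: floor z = 0 from y = 78 to 110, cheeks 34 mm apart up to z = 12, then flared out to z = 23. Between y = -49 and 75 nothing stands above the foot (z = -19 at y = 46)
- fork_seat (a point): in the fork, where the blade's axis lies when fully down (bed x = 0, y = -60, z = 14); axes as bed. Fork 10 mm thick (y = -66 to -56); slot 8.4 mm wide, mouth flared from 8 to 20 mm above this point, about 24 mm wide at the top
- heel_face (a point): on the face of the heel plate, level with the seated screwdriver's axis (bed x = 0, y = 110, z = 14); axes as bed. The plate rises 16 mm above this point
- jaw (a joint): angle of the steel jaw hinged beside the fork (bed y = -55 to -50) on its -x side: 0 = sprung shut, its hook across the slot 4 mm above the seat's axis; positive = swung aside to -x, at most 0.45. A steep red ramp on it, 7 to 22 mm above the seat's axis, lets a blade pressed from above swing it aside by about 0.1 (some 5 to 15 N on the blade); then it snaps back over the blade
- driver_red_long: red-handled screwdriver, 32 x 250 x 32 mm, lying on the table, to be left alone; origin mid-length on its underside, y axis from tip to butt
- driver_red_short: red-handled screwdriver, 28 x 230 x 28 mm, lying on the table, to be left alone; origin and axes alike
- flat_file: flat file with a dark green handle, 33 x 276 x 33 mm, lying on the table, to be left alone; origin mid-length on its underside, y axis from tip to butt

How it is judged:
By the outcome, as a careful person would: the job done as asked, in the order asked, and still so for the second after the job is handed in, with the robot touching nothing.
It also fails if it takes over 45 s, if anything falls off the work surface, if the arm or the gripper's body presses on something with over 40 N, if the wrist force passes 120 N, or if a joint passes its speed limit or range.

### The arm

A 7-joint arm with a two-finger parallel gripper is mounted at the origin on a cart in front of the work surface, level with it; the furniture and walls round the work are solid. World frame = base frame: x ahead of the robot, y to its left, z up, the work surface at z = 0. Lengths are in m, angles in rad, forces in N, time in s.
With the tool pointing down it reaches from about 0.425 to 0.875 m from the base axis. Payload 8.4 kg.
Tool frame: the origin (TCP) lies at the very end of the fingers, on their centre line; the grasp point (between the pads) lies 19 mm behind it; z points along the fingers, y is the line along which they close (so a half turn about z gives the same grasp; the last joint's range is limited). The gripper opens to 87 mm and grips with 3 to 60 N. Pads are 19 mm wide; open, the fingers measure 117 mm over their backs; the gripper's body (75 mm by 190 mm) begins 51 mm behind the grasp point.
Start: joints at [-1.264, 0.333, 0.04, 1.465, -0.013, 1.343, -0.059], TCP at [0.257, 0.597, 0.223] pointing down, gripper open.
Joint ranges: [-2.58, 2.58], [-0.38, 2.09], [-1.3, 1.39], [0.25, 2.4], [-1.5, 4.64], [0.08, 2.09], [-2.65, 2.65]. Speed limits (rad/s): [2.22, 2.22, 2.79, 2.79, 3.14, 3.14, 3.14].

### API

Orientations are given as [roll, pitch, yaw] about the fixed x, y, z axes, in that order (R = Rz(yaw) Ry(pitch) Rx(roll)).
In Python, from workcell import sensors, vision, job gives the robot as it stands.
- The arm moves only by the tool play_rows, never from a script. Its argument "moves" is one flat list of numbers, 7 for each row, row after row: the turn, a rotation vector about the tool's x, y, z in rad, then the shift along the tool's x, y, z in mm, then the finger opening in mm, from 0 to 87. In form: [ax, ay, az, dx, dy, dz, fingers, ax, ay, az, dx, dy, dz, fingers, ...]. A call has 1 to 8 rows; each row is the pose to reach, as a shift and turn from the pose commanded when the call began, along the tool's axes at that moment; what a row does not reach only later rows make up. A row lasts 1/12 s, in which the tool goes at most 41.7 mm and 7.16 degrees, less where a joint would pass 70% of its speed; a pose out of reach is approached as far as the arm can. A call with a gripper value outside its range is refused whole. The fingers move at their own pace and stop on an object; "force" is the grip in N (left out, the last holds). Time passes only in rows, so rows that repeat a pose let the fingers close. It gives the time, the measured TCP pose, the force, the opening and the grip force at its end, in the units of the state.
- sensors.read_state(): the state, without advancing time (a new reading comes with each control period).
- vision.capture(name): name is "side" or "top" or "wrist"; returns a dict with "frame" (480x640x3 uint8, blue, green, red), "fx", "fy", "cx", "cy" (pixels), "dist_coeffs" ([k1, k2, p1, p2, k3] as OpenCV has them; the pictures are not rectified), "cam_to_world" (4x4, takes a point from camera to world coordinates); the wrist camera has in their place "hand_eye" (4x4, takes a point from camera to tool coordinates, whose origin is the TCP and whose axes are the flange's). Camera axes: x right, y up, looking along -z (the intrinsics and any distortion apply to the point x, -y, -z); pixel columns grow to the right and rows downward; lengths in m; the calibration is good to about 2 mm. A picture is of the moment at which its call begins: read the wrist's pose just before it. There is no depth.
- job.finish_job(): hands the job in; it is judged then, once.
The state is a dict: "t": time; "q": joint angles; "qd": joint speeds; "joint_efforts": joint torques, N m; "eef_pos": TCP position; "eef_rot": TCP orientation; "wrist_force": force on the tool from outside, world axes, zero at the start; "moment": the same for the moment, N m; "width": opening from 0.0 (shut) to 1.0 (fully open); "grip_force": force on a finger pad.
Only numpy, scipy, OpenCV 4.12 (cv2) and the standard library are available. Lean on these libraries where they do the work, as an engineer would, in place of code of your own. Each camera call takes 0.05 s, during which the arm holds its last target. There are 200 camera calls.

## Working session

There is one attempt and no reset: what is moved stays moved. The work goes in short steps, Python scripts to look and compute and a tool call to move; the robot and the scene stay as the last step left them, time stands still between calls to the robot, and variables do not carry over. Pictures are saved under pics/ and viewed, at most 10 in all, crops included, and the job is handed in when it is done.

Besides the shell and the picture viewer there is one more tool, called after "Call:" as a command line: name --argument value ..., lists and objects as JSON in quotes. play_rows: Moves the arm, as the interface text tells. Its arguments: {"type":"object","properties":{"moves":{"type":"array","items":{"type":"number"}},"force":{"type":"number"}},"required":["moves"]}

```bash
mkdir -p pics; ls; cat > h.py <<'E'
import numpy as np, cv2, pickle
from scipy.spatial.transform import Rotation as R
from workcell import sensors, vision, job
def cap(name,save=None):
    s=sensors.read_state(); c=vision.capture(name)
    if 'cam_to_world' in c: T=np.array(c['cam_to_world'])
    else:
        W=np.eye(4); W[:3,:3]=R.from_euler('xyz',s['eef_rot']).as_matrix(); W[:3,3]=s['eef_pos']; T=W@np.array(c['hand_eye'])
    c['T']=T
    if save: cv2.imwrite(f'pics/{save}.png',c['frame']); pickle.dump(c,open(f'pics/{save}.pkl','wb'))
    return c
def load(n): return pickle.load(open(f'pics/{n}.pkl','rb'))
def K(c): return np.array([[c['fx'],0,c['cx']],[0,c['fy'],c['cy']],[0,0,1.]])
def ray(c,px):
    p=cv2.undistortPoints(np.array(px,float).reshape(-1,1,2),K(c),np.array(c['dist_coeffs'],float)).reshape(-1,2)
    d=np.c_[p[:,0],-p[:,1],-np.ones(len(p))]@c['T'][:3,:3].T
    return c['T'][:3,3],d/np.linalg.norm(d,axis=1)[:,None]
def onz(c,px,z):
    o,d=ray(c,px); return o+d*((z-o[2])/d[:,2])[:,None]
def tri(obs):
    A=np.zeros((3,3));b=np.zeros(3);
    for c,px in obs:
        o,d=ray(c,[px]); P=np.eye(3)-np.outer(d[0],d[0]); A+=P; b+=P@o
    x=np.linalg.solve(A,b); return x,[np.linalg.norm((np.eye(3)-np.outer(ray(c,[px])[1][0],ray(c,[px])[1][0]))@(x-c['T'][:3,3]))*1e3 for c,px in obs]
def proj(c,X):
    p=(np.atleast_2d(X)-c['T'][:3,3])@c['T'][:3,:3]; p=p*[1,-1,-1]
    return cv2.projectPoints(p,np.zeros(3),np.zeros(3),K(c),np.array(c['dist_coeffs'],float))[0].reshape(-1,2)
E
python3 - <<'E'
from h import *
for n in ('top','side','wrist'):
    c=cap(n,n+'0'); print(n,c['fx'],np.round(c['T'],3).tolist())
print(sensors.read_state())
E
```

```text
pics
top 610.4607812767188 [[-0.026, 0.992, -0.123, 0.346], [-1.0, -0.024, 0.019, -0.199], [0.016, 0.123, 0.992, 1.366], [0.0, 0.0, 0.0, 1.0]]
side 486.8460867709448 [[0.989, 0.102, -0.105, 0.375], [-0.145, 0.565, -0.812, -1.115], [-0.023, 0.819, 0.574, 0.726], [0.0, 0.0, 0.0, 1.0]]
wrist 359.81433325301003 [[0.395, -0.892, -0.219, 0.197], [0.919, 0.383, 0.095, 0.623], [-0.001, -0.239, 0.971, 0.383], [0.0, 0.0, 0.0, 1.0]]
{'t': 0.15, 'q': array([-1.26419816,  0.33378075,  0.03988144,  1.46604244, -0.01336806,
        1.34332592, -0.05849946]), 'qd': array([ 0.00175467, -0.00206642,  0.00024873, -0.00240625,  0.00142515,
        0.0003654 ,  0.00096596]), 'joint_efforts': array([ 2.33968647e-03, -6.56843519e+01,  1.33721497e+00, -4.04113162e+01,
       -5.95275080e-02,  4.16688505e-02,  1.02357287e-04]), 'eef_pos': array([0.25647975, 0.59686178, 0.22185552]), 'eef_rot': array([-3.14030694e+00,  1.18355818e-04,  2.73578087e+00]), 'wrist_force': array([-0.19099491, -0.96282314, -0.44410495]), 'moment': array([-0.0220388 ,  0.01803477,  0.0272105 ]), 'grip_force': 0.0, 'width': 1.0015303949906667}
```

View pics/top0.png

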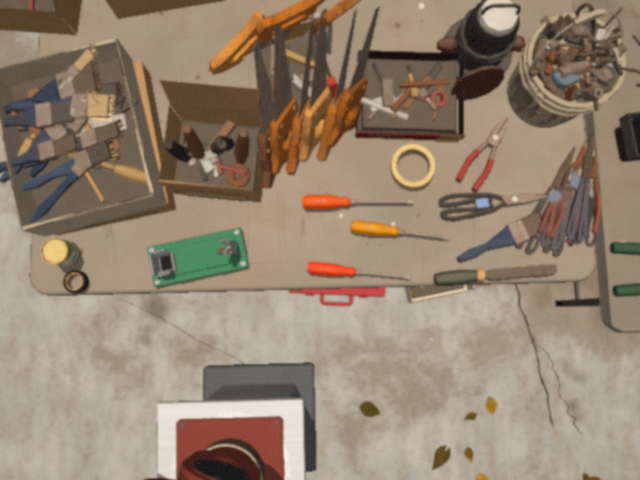

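View pics/side0.png

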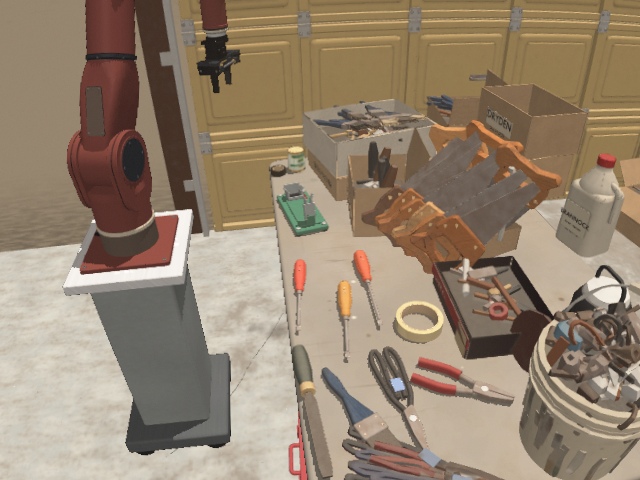

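The top view shows the amber driver with its butt near (352,228) and tip near (447,240). The rest's saddle and heel are near (162,263) and its fork near (232,250). The side view agrees: the fork end is nearer the camera, at (308,208). I'll get rough positions first, then use the wrist camera.

```bash
python3 - <<'E'
from h import *
c=load('top0')
print(onz(c,[(352,228),(447,240)],.014),onz(c,[(162,263),(232,250)],.05))
h=cv2.cvtColor(c['frame'],cv2.COLOR_BGR2HSV)
m=cv2.inRange(h,(12,150,150),(24,255,255)); n,l,s,ce=cv2.connectedComponentsWithStats(m)
print([(s[i],ce[i]) for i in range(1,n) if s[i,4]>80])
he=np.array(vision.capture('wrist')['hand_eye']); print(np.round(he,4).tolist())
s=load('side0')
x,e=tri([(c,(352,228)),(s,(345,283))]);print(x,e)
E
```

```text
[[ 0.52264618 -0.27800119  0.014     ]
 [ 0.49046304 -0.4900242   0.014     ]] [[ 0.45171149  0.13621402  0.05      ]
 [ 0.47622663 -0.01492734  0.05      ]]
[(array([ 210,    0,  109,   68, 1211], dtype=int32), array([258.45499587,  28.18579686])), (array([325,   0,  33,  20, 223], dtype=int32), array([338.5426009 ,   8.49775785])), (array([232,  36,  25,  26, 143], dtype=int32), array([243.85314685,  48.37062937])), (array([293,  87,  37,  57, 520], dtype=int32), array([307.65769231, 115.38653846])), (array([339,  90,  11,  22,  98], dtype=int32), array([343.91836735,  99.97959184])), (array([271,  99,  24,  40, 174], dtype=int32), array([279.2816092 , 120.18390805])), (array([320, 101,  19,  47, 260], dtype=int32), array([329.02692308, 120.82692308])), (array([315, 119,  10,  18, 109], dtype=int32), array([319.44954128, 127.58715596])), (array([299, 145,   9,  15,  93], dtype=int32), array([303.11827957, 152.29032258])), (array([287, 150,   9,  22, 116], dtype=int32), array([290.93103448, 162.96551724])), (array([351, 221,  48,  14, 497], dtype=int32), array([373.12877264, 227.9778672 ])), (array([486, 399,  10,  14,  99], dtype=int32), array([490.77777778, 405.18181818]))]
[[0.0001, 0.9711, 0.2386, 0.0646], [1.0, -0.0, -0.0005, 0.0006], [-0.0005, 0.2386, -0.9711, -0.161], [0.0, 0.0, 0.0, 1.0]]
[ 0.52648596 -0.27804316  0.01942355] [np.float64(4.522920704644701), np.float64(4.522920704644749)]
```

Call:
play_rows --moves '[0, 0, 1.008, -427, -401, 0, 87, 0, 0, 1.008, -427, -401, 0, 87, 0, 0, 1.008, -427, -401, 0, 87, 0, 0, 1.008, -427, -401, 0, 87, 0, 0, 1.008, -427, -401, 0, 87, 0, 0, 1.008, -427, -401, 0, 87, 0, 0, 1.008, -427, -401, 0, 87, 0, 0, 1.008, -427, -401, 0, 87]'

```text
t: 0.87
eef_pos: [0.3901, 0.2896, 0.2225]
eef_rot: [-3.142, -0.0, 1.73]
wrist_force: [1.6, 0.5, -0.6]
width: 0.998
grip_force: 0.0
```

Call:
play_rows --moves '[0, 0, 0, -203, 69, 0, 87, 0, 0, 0, -203, 69, 0, 87, 0, 0, 0, -203, 69, 0, 87, 0, 0, 0, -203, 69, 0, 87, 0, 0, 0, -203, 69, 0, 87, 0, 0, 0, -203, 69, 0, 87, 0, 0, 0, -203, 69, 0, 87, 0, 0, 0, -203, 69, 0, 87]'

```text
t: 1.53
eef_pos: [0.491, 0.1028, 0.2224]
eef_rot: [-3.141, -0.0, 1.735]
wrist_force: [-1.3, 1.3, -0.2]
width: 0.997
grip_force: 0.0
```

```bash
python3 -c "
from h import *
cap('wrist','w1');print(sensors.read_state()['eef_pos'])"
```

```text
[0.49063547 0.10382759 0.22236693]
```

Call:
play_rows --moves '[0, 0, 0, -120, 0, 0, 87, 0, 0, 0, -120, 0, 0, 87, 0, 0, 0, -120, 0, 0, 87, 0, 0, 0, -120, 0, 0, 87, 0, 0, 0, -120, 0, 0, 87]'

```text
t: 2.0
eef_pos: [0.5108, -0.0161, 0.2226]
eef_rot: [3.142, -0.0, 1.734]
wrist_force: [0.5, 1.0, 0.6]
width: 0.996
grip_force: 0.0
```

```bash
python3 -c "
from h import *
cap('wrist','w2');print(sensors.read_state()['eef_pos'])
cv2.imwrite('pics/w12.png',np.hstack([cv2.resize(load(n)['frame'][:,:],(400,300)) for n in('w1','w2')]))"
```

```text
[ 0.51066515 -0.01433366  0.22244915]
```

View pics/w12.png

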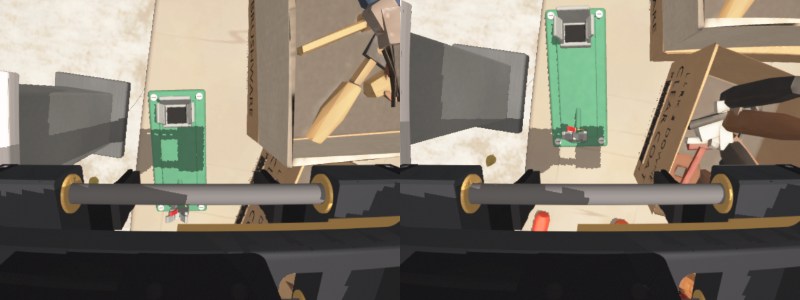

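w1 and w2 show the green foot with the saddle and heel at the top and the fork with the red ramp at the bottom (half-scale w2: saddle (574,28), fork (570,132)). I'll zoom in on w2.

```bash
python3 -c "
from h import *
a=load('w2')['frame'][0:250,225:345];b=load('w1')['frame'][135:365,225:345]
f=lambda i:cv2.resize(cv2.rotate(i,0),None,fx=3.2,fy=3.2,interpolation=2)
# zoom two areas of w2: saddle and fork
s=load('w2')['frame'][5:85,230:345]; k=load('w2')['frame'][175:245,230:345]
z=lambda i:cv2.resize(i,None,fx=6,fy=6,interpolation=2)[:,:690]
v=np.vstack([z(s)[:, :],z(k)]); cv2.imwrite('pics/z.png',cv2.resize(v,None,fx=4/6,fy=4/6,interpolation=3)); print(v.shape)
t=load('w1')['frame'][135:215,230:345]
"
```

```text
(900, 690, 3)
```

View pics/z.png

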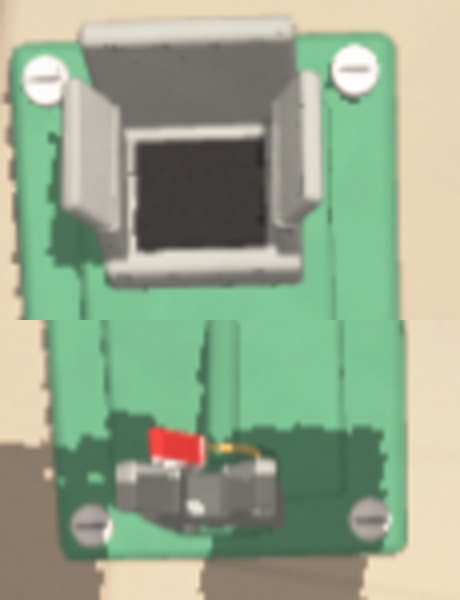

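Call:
play_rows --moves '[0, 0, 0, -110, -15, 50, 87, 0, 0, 0, -110, -15, 50, 87, 0, 0, 0, -110, -15, 50, 87, 0, 0, 0, -110, -15, 50, 87, 0, 0, 0, -110, -15, 50, 87, 0, 0, 0, -110, -15, 50, 87]'

```text
t: 2.55
eef_pos: [0.5145, -0.1242, 0.1723]
eef_rot: [-3.141, -0.001, 1.739]
wrist_force: [-0.0, 0.5, 0.5]
width: 1.003
grip_force: 0.0
```

```bash
cat > m.py <<'E'
from h import *
def hsv(n): return cv2.cvtColor(load(n)['frame'],cv2.COLOR_BGR2HSV)
def foot(n,bot=270):
    m=cv2.inRange(hsv(n),(55,60,30),(85,255,255)); m[bot:]=0
    m=cv2.morphologyEx(m,cv2.MORPH_CLOSE,np.ones((9,9)))
    k=max(cv2.findContours(m,0,1)[0],key=cv2.contourArea); return k,cv2.convexHull(k)
def dark(n,box):
    x0,x1,y0,y1=box; g=load(n)['frame'].max(2)[y0:y1,x0:x1]; m=(g<85).astype(np.uint8)
    k,l,s,ce=cv2.connectedComponentsWithStats(m); i=1+np.argmax(s[1:,4]); 
    r=cv2.minAreaRect(np.argwhere(l==i)[:,::-1].astype(np.float32)); return np.array(r[0])+[x0,y0],r[1:],s[i,4]
def red(n,box):
    x0,x1,y0,y1=box; h=hsv(n)[y0:y1,x0:x1]; m=cv2.inRange(h,(0,150,120),(8,255,255))|cv2.inRange(h,(172,150,120),(180,255,255))
    M=cv2.moments(m,True); return np.array([M['m10']/M['m00']+x0,M['m01']/M['m00']+y0]),M['m00']
E
python3 - <<'E'
from m import *
cap('wrist','w3');print(sensors.read_state()['eef_pos'])
k,h=foot('w2'); r=cv2.minAreaRect(onz(load('w2'),h.reshape(-1,2),.022)[:,:2].astype(np.float32)); print(r, cv2.boxPoints(r))
d1=dark('w1',(240,320,150,200));d2=dark('w2',(255,305,30,75));print(d1,d2); print(tri([(load('w1'),d1[0]),(load('w2'),d2[0])]))
v=cv2.resize(load('w3')['frame'][0:260,150:450],(780,676))[:600]; cv2.imwrite('pics/z3.png',v)
E
```

```text
[ 0.51474615 -0.12393521  0.1726386 ]
((0.4674741327762604, 0.06665530800819397), (0.0885368064045906, 0.20681491494178772), 10.673775672912598) [[ 0.4048189   0.16007431]
 [ 0.44312447 -0.04316222]
 [ 0.5301294  -0.02676369]
 [ 0.4918238   0.17647283]]
(array([282.5, 183.5]), ((25.0, 29.0), 90.0), np.int32(742)) (array([279.728302  ,  53.25094223]), ((26.36639404296875, 32.27385711669922), 87.51044464111328), np.int32(828))
(array([0.45400619, 0.13379201, 0.02462088]), [np.float64(0.15210370864766978), np.float64(0.15210370864746453)])
```

View pics/z3.png

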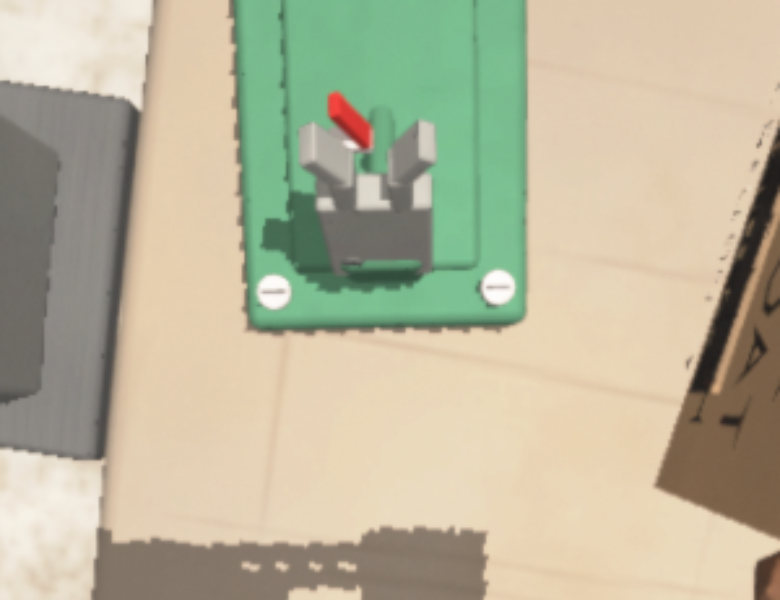

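w3 shows the fork clearly: slot bottom near zoom (372,207), prong tops at (325,125) and (425,125), the red ramp at (350,120) on the left (-x), and foot screws at (273,291) and (498,287). Next I'll triangulate the screws and the slot.

```bash
cat >> m.py <<'E'
def blob(n,p,r=9,lo=150):
    # centroid of bright unsaturated blob near p
    x,y=np.round(p).astype(int); f=load(n)['frame'][y-r:y+r+1,x-r:x+r+1].astype(int)
    w=((f.min(2)>lo)&(f.max(2)-f.min(2)<30)).astype(np.uint8)
    w=cv2.morphologyEx(w,cv2.MORPH_CLOSE,np.ones((3,3)))
    i,j=np.nonzero(w); return np.array([x-r+j.mean(),y-r+i.mean()]),len(i)
E
python3 - <<'E'
from m import *
W={n:load(n) for n in('w1','w2','w3')}
ob={'A':{'w1':(246,153),'w2':(241.3,25)},'B':{'w1':(323,153),'w2':(318.8,22.5)},
 'C':{'w2':(253,226.3),'w3':(255,112)},'D':{'w2':(322.5,224.5),'w3':(341.5,110.5)}}
P={}
for s,o in ob.items():
    q={n:blob(n,p,lo=90 if (n=='w2' and s in 'CD') else 150) for n,p in o.items()}
    x,e=tri([(W[n],v[0]) for n,v in q.items()]); P[s]=x; print(s,x.round(4),np.round(e,2),{n:(v[0].round(1).tolist(),v[1]) for n,v in q.items()})
    print([onz(W[n],[v[0]],.024)[0,:2].round(4) for n,v in q.items()])
print([ (a+b,np.linalg.norm(P[a]-P[b]).round(4)) for a,b in('AB','CD','AC','BD')])
k,h=foot('w3'); g=onz(W['w3'],k.reshape(-1,2),.02)[:,:2]; print(g.min(0),g.max(0))
E
```

```text
A [0.4144 0.1547 0.0159] [0.49 0.49] {'w1': ([246.5, 155.7], 120), 'w2': ([243.1, 26.1], 168)}
[array([0.4154, 0.1549]), array([0.4168, 0.1524])]
B [0.4844 0.1681 0.0191] [0.11 0.11] {'w1': ([318.2, 153.7], 101), 'w2': ([318.4, 22.1], 120)}
[array([0.4843, 0.168 ]), array([0.4847, 0.1665])]
C [ 0.4492 -0.0339  0.0184] [0.1 0.1] {'w2': ([252.7, 226.0], 161), 'w3': ([255.0, 111.9], 146)}
[array([ 0.4501, -0.0327]), array([ 0.4501, -0.0344])]
D [ 0.5197 -0.0209  0.021 ] [0.03 0.03] {'w2': ([321.9, 225.1], 115), 'w3': ([341.0, 110.0], 145)}
[array([ 0.5196, -0.0203]), array([ 0.5196, -0.0213])]
[('AB', np.float64(0.0714)), ('CD', np.float64(0.0718)), ('AC', np.float64(0.1918)), ('BD', np.float64(0.1923))]
[ 0.42525141 -0.04587568] [0.52939675 0.06413923]
```

```bash
python3 - <<'E'
from m import *
W={n:load(n) for n in('w1','w2','w3')}
a=np.deg2rad(15)
yaw=np.deg2rad(10.5); ex=np.array([np.cos(yaw),np.sin(yaw)]); ey=np.array([-np.sin(yaw),np.cos(yaw)])
C=np.array([.48445,-.0274])
def chk(lbl,n,px,by,bz,bias=-.0033):
    z=.053-by*np.sin(a)+bz*np.cos(a); yy=by*np.cos(a)+bz*np.sin(a)
    p=onz(W[n],[px],z+bias)[0,:2]; d=p-C; print(lbl,p.round(4),'lat mm',(d@ex*1e3).round(1),'origin along',(d@ey*1e3-yy*1e3).round(1))
chk('slot','w3',(293.1,79.6),-.066,.0108)
chk('slotback','w3',(372/2.6+150,178/2.6),-.056,.0108)
chk('prongL','w3',(326/2.6+150,122/2.6),-.056,.034)
chk('prongR','w3',(425/2.6+150,122/2.6),-.056,.034)
chk('heel','w2',(277,15.5),.110,.030)
chk('pad','w2',(279.7,53.2),.094,0)
chk('padfront','w2',(279.7,5+285/4),.078,-.003)
E
```

```text
slot [ 0.4818 -0.0139] lat mm -0.2 origin along 74.7
slotback [ 0.4804 -0.0064] lat mm -0.1 origin along 72.7
prongL [ 4.699e-01 -4.000e-04] lat mm -9.4 origin along 74.5
prongR [0.4928 0.0034] lat mm 13.8 origin along 74.0
heel [0.4504 0.1576] lat mm 0.2 origin along 74.1
pad [0.4539 0.1336] lat mm -0.7 origin along 73.1
padfront [0.4571 0.1132] lat mm -1.3 origin along 68.7
```

Call:
play_rows --moves '[0, 0, 0.31, -130, 15, 0, 87, 0, 0, 0.31, -130, 15, 0, 87, 0, 0, 0.31, -130, 15, 0, 87, 0, 0, 0.31, -130, 15, 0, 87, 0, 0, 0.31, -130, 15, 0, 87]'

```text
t: 3.02
eef_pos: [0.5508, -0.2537, 0.1725]
eef_rot: [-3.141, 0.002, 1.424]
wrist_force: [0.3, 1.0, 0.1]
width: 0.998
grip_force: 0.0
```

```bash
python3 -c "
from h import *
cap('wrist','d1');print(sensors.read_state()['eef_pos'])"
```

```text
[ 0.55089054 -0.25155542  0.17237686]
```

Call:
play_rows --moves '[0, 0, 0, -130, -10, 0, 87, 0, 0, 0, -130, -10, 0, 87, 0, 0, 0, -130, -10, 0, 87, 0, 0, 0, -130, -10, 0, 87, 0, 0, 0, -130, -10, 0, 87]'

```text
t: 3.48
eef_pos: [0.5207, -0.3806, 0.1729]
eef_rot: [3.141, 0.0, 1.424]
wrist_force: [-0.4, 1.1, -0.1]
width: 0.997
grip_force: 0.0
```

```bash
python3 -c "
from h import *
cap('wrist','d2');print(sensors.read_state()['eef_pos'])
cv2.imwrite('pics/d12.png',np.hstack([cv2.resize(load(n)['frame'][:,:],(400,300)) for n in('d1','d2')]))"
```

```text
[ 0.52202993 -0.3782907   0.17270182]
```

View pics/d12.png

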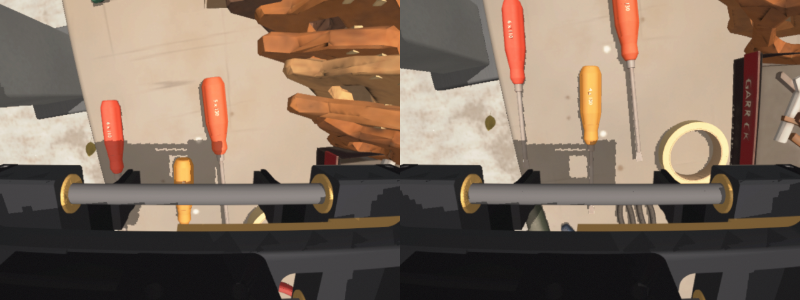

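d2 shows the amber handle from about (590,66) to (592,143), in half-scale pixels on the right half. Its blade continues down, and the red drivers lie about 65 mm or more to either side.

```bash
python3 - <<'E'
from m import *
def amb(n):
    m=cv2.inRange(hsv(n),(10,130,90),(25,255,255)); m[262:]=0; m[:,:230]=0; m[:,370:]=0
    k,l,s,ce=cv2.connectedComponentsWithStats(cv2.morphologyEx(m,cv2.MORPH_CLOSE,np.ones((5,5)))); i=1+np.argmax(s[1:,4]); return l==i,s[i]
for n in('d1','d2'):
    m,s=amb(n); c=load(n); ys,xs=np.nonzero(m); print(n,s)
    rows=np.unique(ys); mid=np.array([[xs[ys==r].mean(),r] for r in rows])
    wid=[(xs[ys==r].max()-xs[ys==r].min()+1) for r in rows]
    for z in(.0107,):
        P=onz(c,mid[4:-6],z)[:,:2]; v=np.polyfit(P[:,1],P[:,0],1); print('dir dx/dy',v[0],'yaw deg',-np.degrees(np.arctan(v[0])))
        print('butt',onz(c,mid[:1],z)[0].round(4),'front',onz(c,mid[-1:],z)[0].round(4), 'x at y=-.36',np.polyval(v,-.36).round(4))
    print('butt px',mid[0],'widths',wid[::10])
m1,_=amb('d1');m2,_=amb('d2')
E
```

```text
d1 [279 252  30  10 251]Traceback (most recent call last):
  File "<stdin>", line 10, in <module>
  File "h.py", line 19, in onz
    o,d=ray(c,px); return o+d*((z-o[2])/d[:,2])[:,None]
        ~~~^^^^^^
  File "h.py", line 15, in ray
    p=cv2.undistortPoints(np.array(px,float).reshape(-1,1,2),K(c),np.array(c['dist_coeffs'],float)).reshape(-1,2)
      ~~~~~~~~~~~~~~~~~~~^^^^^^^^^^^^^^^^^^^^^^^^^^^^^^^^^^^^^^^^^^^^^^^^^^^^^^^^^^^^^^^^^^^^^^^^^^
cv2.error: OpenCV(4.12.0) /io/opencv/modules/calib3d/src/undistort.dispatch.cpp:347: error: (-215:Assertion failed) CV_IS_MAT(_src) && CV_IS_MAT(_dst) && (_src->rows == 1 || _src->cols == 1) && (_dst->rows == 1 || _dst->cols == 1) && _src->cols + _src->rows - 1 == _dst->rows + _dst->cols - 1 && (CV_MAT_TYPE(_src->type) == CV_32FC2 || CV_MAT_TYPE(_src->type) == CV_64FC2) && (CV_MAT_TYPE(_dst->type) == CV_32FC2 || CV_MAT_TYPE(_dst->type) == CV_64FC2) in function 'cvUndistortPointsInternal'
```

```bash
python3 - <<'E'
from m import *
def amb(n):
    m=cv2.inRange(hsv(n),(10,130,70),(25,255,255)); m[290 if n=='d1' else 262:]=0; m[:,230]=0; m[:,:250]=0; m[:,350:]=0
    k,l,s,ce=cv2.connectedComponentsWithStats(cv2.morphologyEx(m,cv2.MORPH_CLOSE,np.ones((5,5)))); i=1+np.argmax(s[1:,4]); return l==i,s[i]
b=[]
for n in('d1','d2'):
    m,s=amb(n); c=load(n); ys,xs=np.nonzero(m); print(n,s)
    rows=np.unique(ys); mid=np.array([[xs[ys==r].mean(),r] for r in rows]); wid=[int(xs[ys==r].max()-xs[ys==r].min()+1) for r in rows]
    b.append((c,mid[0])); print(mid[0],wid[::10])
    if n=='d2':
        for z in(.0107,.014):
            P=onz(c,mid[5:-8],z)[:,:2]; v=np.polyfit(P[:,1],P[:,0],1); print(z,'yaw deg',-np.degrees(np.arctan(v[0])))
            print('butt',onz(c,mid[:1],z)[0].round(4),'front',onz(c,mid[-1:],z)[0].round(4))
print('tri butt',tri(b))
E
```

```text
d1 [ 278  252   32   38 1145]
[293.5 252. ] [16, 31, 32, 32]
d2 [ 287  105   35  127 3733]
[304.5 105. ] [12, 33, 35, 34, 34, 34, 34, 34, 32, 28, 23, 23, 21]
0.0107 yaw deg -8.215348382630959
butt [ 0.5282 -0.2743  0.0107] front [ 0.5114 -0.3831  0.0107]
0.014 yaw deg -8.215348382630891
butt [ 0.5282 -0.2747  0.014 ] front [ 0.5116 -0.3824  0.014 ]
tri butt (array([ 0.52827512, -0.274389  ,  0.01154747]), [np.float64(0.1201914301795948), np.float64(0.1201914301795519)])
```

Call:
play_rows --moves '[0, 0, 0, 50, -9, 100, 60, 0, 0, 0, 50, -9, 100, 60, 0, 0, 0, 50, -9, 100, 60, 0, 0, 0, 50, -9, 135, 60, 0, 0, 0, 50, -9, 155, 60, 0, 0, 0, 50, -9, 165, 60, 0, 0, 0, 50, -9, 168, 60, 0, 0, 0, 50, -9, 168, 60]'

```text
t: 4.2
eef_pos: [0.5208, -0.3273, 0.0048]
eef_rot: [3.141, -0.001, 1.428]
wrist_force: [-0.1, -0.3, 0.3]
width: 0.69
grip_force: 0.0
```

Call:
play_rows --moves '[0, 0, 0, 0, 0, 0, 20, 0, 0, 0, 0, 0, 0, 20, 0, 0, 0, 0, 0, 0, 20, 0, 0, 0, 0, 0, 0, 20, 0, 0, 0, 0, 0, 0, 20, 0, 0, 0, 0, 0, 0, 20]' --force 40

```text
t: 4.7
eef_pos: [0.5201, -0.329, 0.0049]
eef_rot: [3.141, 0.0, 1.426]
wrist_force: [0.3, 1.0, 3.4]
width: 0.338
grip_force: 40.0
```

Call:
play_rows --moves '[0, 0, 0, 0, 0, -60, 20, 0, 0, 0, 0, 0, -120, 20, 0, 0, 0, 0, 0, -160, 20, 0, 0, 0, 0, 0, -195, 20, 0, 0, 0, 0, 0, -195, 20, 0, 0, 0, 0, 0, -195, 20]'

```text
t: 5.2
eef_pos: [0.5219, -0.331, 0.2061]
eef_rot: [3.133, 0.002, 1.425]
wrist_force: [0.5, -0.9, -1.1]
width: 0.344
grip_force: 40.0
```

```bash
cat > g.py <<'E'
from h import *
yaw=np.deg2rad(10.5);a=np.deg2rad(15)
bx=np.array([np.cos(yaw),np.sin(yaw),0]);e=np.array([-np.sin(yaw),np.cos(yaw),0]);Z=np.array([0,0,1.])
by=e*np.cos(a)-Z*np.sin(a);bz=e*np.sin(a)+Z*np.cos(a);O=np.array([.4709,.0455,.053])
B=np.c_[bx,by,bz]; Rt=np.c_[by,bx,-bz]
def now():
    s=sensors.read_state(); return np.array(s['eef_pos']),R.from_euler('xyz',s['eef_rot']).as_matrix(),s
def go(b):
    p,M,s=now(); t=O+B@(np.array(b)/1e3)
    print('world',t.round(4),'rotvec',R.from_matrix(M.T@Rt).as_rotvec().round(3),'shift',((t-p)@M*1e3).round(1),'q',s['q'].round(2))
def inbed():
    p,M,s=now(); print('bed mm',((p-O)@B*1e3).round(1),'f bed',(np.array(s['wrist_force'])@B).round(1),'width',s['width']*87)
E
python3 -c "
from g import *
go((0,52,65)); go((0,52,45)); inbed()"
```

```text
world [0.4587 0.1114 0.1023] rotvec [-0.035 -0.256 -0.328] shift [ 428.8 -127.7  101.8] q [-0.2   0.36  0.88  1.61 -0.29  1.3   0.59]
world [0.4596 0.1063 0.083 ] rotvec [-0.035 -0.256 -0.328] shift [ 424.  -126.2  121.1] q [-0.2   0.36  0.88  1.61 -0.29  1.3   0.59]
bed mm [ -18.4 -406.2   49.7] f bed [ 0.3 -0.6 -1.3] width 29.925203114369527
```

Call:
play_rows --moves '[-0.035, -0.256, -0.328, 440, -131, 58, 20, -0.035, -0.256, -0.328, 440, -131, 58, 20, -0.035, -0.256, -0.328, 440, -131, 58, 20, -0.035, -0.256, -0.328, 440, -131, 58, 20, -0.035, -0.256, -0.328, 440, -131, 58, 20, -0.035, -0.256, -0.328, 440, -131, 58, 20, -0.035, -0.256, -0.328, 440, -131, 58, 20, -0.035, -0.256, -0.328, 440, -131, 58, 20]'

```text
t: 5.87
eef_pos: [0.4742, -0.0214, 0.1604]
eef_rot: [-3.134, 0.256, 1.757]
wrist_force: [0.7, -1.0, -1.2]
width: 0.343
grip_force: 40.0
```

```bash
python3 -c "
from g import *
go((0,52,110)); inbed()"
```

```text
world [0.4566 0.1229 0.1458] rotvec [-0.007 -0.006  0.003] shift [144.    9.3 -22.7] q [-0.89 -0.01  0.65  2.02  0.29  1.17 -0.18]
bed mm [ -9.  -91.9  86.5] f bed [ 0.5 -0.8 -1.5] width 29.809549598887692
```

Call:
play_rows --moves '[0, 0, 0, 60, 4, -22, 20, 0, 0, 0, 100, 9, -22, 20, 0, 0, 0, 144, 9, -22, 20, 0, 0, 0, 144, 9, -22, 20, 0, 0, 0, 144, 9, -22, 20, 0, 0, 0, 144, 9, -22, 20]'

```text
t: 6.37
eef_pos: [0.4569, 0.1213, 0.1446]
eef_rot: [-3.132, 0.258, 1.76]
wrist_force: [-0.2, -0.5, -1.5]
width: 0.344
grip_force: 40.0
```

```bash
python3 -c "
from g import *
go((0,52,50)); inbed()
t=cap('top','t1');s=cap('side','s1')
print('fork seat top/side',proj(t,O+B@[0,-.06,.014]),proj(s,O+B@[0,-.06,.014]))
a=cv2.resize(t['frame'][190:310,120:280],(640,480))[:,:400]
a=cv2.resize(t['frame'][200:300,130:270],(400,286)); b=cv2.resize(s['frame'][120:260,230:370],(400,400))
v=np.zeros((400,800,3),np.uint8); v[:286,:400]=a; v[:,400:]=b; cv2.imwrite('pics/ts1.png',v)"
```

```text
world [0.4594 0.1076 0.0878] rotvec [-0.008 -0.004  0.005] shift [ 1.   0.4 58.5] q [-1.03  0.08  0.52  1.98  0.22  1.2  -0.42]
bed mm [  0.   50.8 108.5] f bed [-0.3 -0.1 -1.6] width 29.88957004087676
fork seat top/side [[226.53253937 246.47373104]] [[307.63401949 202.04267257]]
```

View pics/ts1.png

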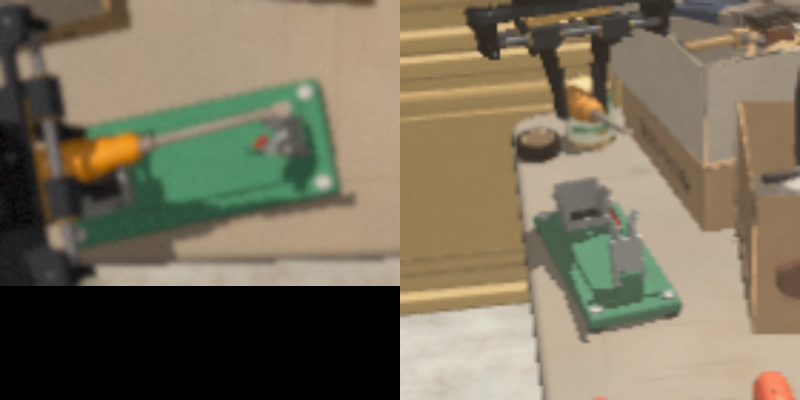

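The top crop shows the blade running from (140,145) to its tip at (290,104), above the fork. The side crop has the tip at (623,131), with the fork at (627,240). I'll triangulate the tip and compare.

```bash
python3 -c "
from g import *
t=load('t1');s=load('s1')
for n,A,b in(('tip',(231.5,236.4),(308,165.9)),('front',(179,250.8),(299.5,160.5))):
    x,e=tri([(t,A),(s,b)]); print(n,((x-O)@B*1e3).round(1),np.round(e,1))
inbed()
# direction of fork as seen by top/side
x,e=tri([(t,(130+283/2.857,200+138/2.857)),(s,(230+228/2.857,120+245/2.857))]);print('fork',((x-O)@B*1e3).round(1),e)
T=proj(t,O+B@[[0,.002,.122],[0,-.11,.122]]); S=proj(s,O+B@[[0,.002,.122],[0,-.11,.122]]);print('exp front,tip',T,S)
"
```

```text
tip [  -0.4 -117.1  120.8] [2.2 2.2]
front [  3.1  -1.9 115.2] [3.1 3.1]
bed mm [  0.3  48.6 108.5] f bed [-0.3 -0.5 -1.2] width 29.789557477800436
fork [  0.2 -61.4   3.5] [np.float64(3.942866282985645), np.float64(3.942866282985485)]Traceback (most recent call last):
  File "<string>", line 9, in <module>
    T=proj(t,O+B@[[0,.002,.122],[0,-.11,.122]]); S=proj(s,O+B@[[0,.002,.122],[0,-.11,.122]]);print('exp front,tip',T,S)
               ~^~~~~~~~~~~~~~~~~~~~~~~~~~~~~~
ValueError: matmul: Input operand 1 has a mismatch in its core dimension 0, with gufunc signature (n?,k),(k,m?)->(n?,m?) (size 2 is different from 3)
```

Call:
play_rows --moves '[-0.008, -0.004, 0.005, 1, 0, 40, 20, -0.008, -0.004, 0.005, 1, 0, 60, 20, -0.008, -0.004, 0.005, 1, 0, 75, 20, -0.008, -0.004, 0.005, 1, 0, 82, 20, -0.008, -0.004, 0.005, 1, 0, 82, 20, -0.008, -0.004, 0.005, 1, 0, 82, 20]' --force 60

```text
t: 6.97
eef_pos: [0.461, 0.1003, 0.0665]
eef_rot: [3.139, 0.261, 1.75]
wrist_force: [0.3, 0.9, -0.3]
width: 0.342
grip_force: 60.0
```

```bash
python3 -c "
from g import *
inbed(); go((0,50,15))"
```

```text
bed mm [ 0.2 50.3 27.4] f bed [ 0.4  0.9 -0.1] width 29.759556088618766
world [0.4614 0.0968 0.0545] rotvec [ 0.001 -0.001 -0.004] shift [-0.3 -0.2 12.4] q [-0.99  0.17  0.53  2.07  0.19  1.   -0.4 ]
```

Call:
play_rows --moves '[0, 0, 0, 0, 0, 3, 20, 0, 0, 0, 0, 0, 6, 20, 0, 0, 0, 0, 0, 9, 20, 0, 0, 0, 0, 0, 11, 20, 0, 0, 0, 0, 0, 11, 20]'

```text
t: 7.38
eef_pos: [0.4616, 0.0983, 0.0553]
eef_rot: [3.139, 0.261, 1.752]
wrist_force: [0.9, 0.9, 1.0]
width: 0.34
grip_force: 60.0
```

```bash
python3 -c "
from g import *
inbed()"
```

```text
bed mm [ 0.5 51.2 16.1] f bed [1.1 0.5 1.1] width 29.57972168500633
```

Call:
play_rows --moves '[0, 0, 0, 0, 0, 2, 20, 0, 0, 0, 0, 0, 4, 20, 0, 0, 0, 0, 0, 6, 20, 0, 0, 0, 0, 0, 8, 20, 0, 0, 0, 0, 0, 8, 20]'

```text
t: 7.8
eef_pos: [0.461, 0.0957, 0.0469]
eef_rot: [3.141, 0.261, 1.751]
wrist_force: [1.4, 0.6, -3.5]
width: 0.342
grip_force: 60.0
```

```bash
python3 -c "
from g import *
inbed()"
```

```text
bed mm [-0.6 51.   7.4] f bed [ 1.5  1.2 -3.3] width 29.755380072508316
```

Call:
play_rows --moves '[0, 0, 0, 2, 0, 0, 20, 0, 0, 0, 3, 0, 0, 20, 0, 0, 0, 4, 0, 0, 20, 0, 0, 0, 5, 0, 0, 20, 0, 0, 0, 5, 0, 0, 20]'

```text
t: 8.22
eef_pos: [0.4605, 0.1004, 0.0462]
eef_rot: [3.14, 0.262, 1.751]
wrist_force: [1.9, -3.5, -1.9]
width: 0.341
grip_force: 60.0
```

```bash
python3 -c "
from g import *
inbed()
s=cap('side','s2');t=cap('top','t2')
b=cv2.resize(s['frame'][165:235,270:340],(490,490)); a=cv2.resize(t['frame'][215:275,200:250],(408,490))[:,:300]; cv2.imwrite('pics/s2z.png',np.hstack([b,a]))"
```

```text
bed mm [-0.2 55.8  7.9] f bed [ 1.2 -3.2 -2.8] width 29.641142801858408
```

View pics/s2z.png

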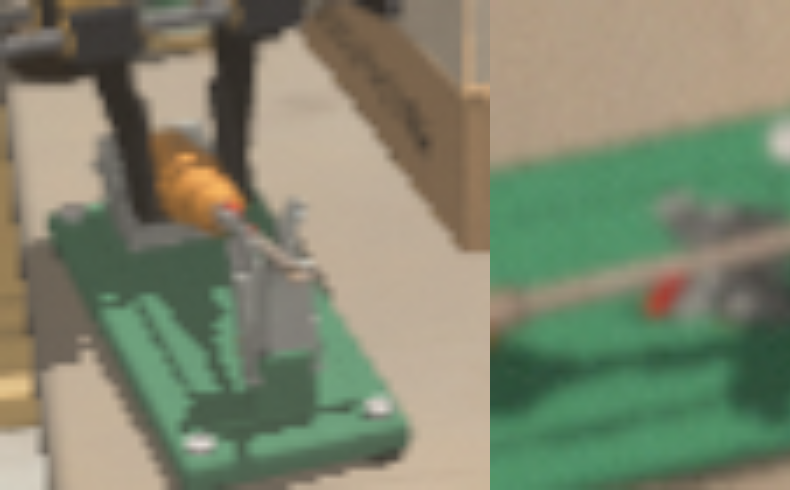

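The side crop shows the blade in the fork's slot near (290,262) and the handle between the saddle cheeks. In the top crop the blade lies between the prongs with the red ramp at (660,295) to its -x side. I'll push on to the heel until the force is clear, then down.

Call:
play_rows --moves '[0, 0, 0, 1, 0, 0, 20, 0, 0, 0, 2, 0, 0, 20, 0, 0, 0, 2, 0, 1, 20, 0, 0, 0, 2, 0, 2, 20, 0, 0, 0, 2, 0, 3, 20, 0, 0, 0, 2, 0, 4, 20, 0, 0, 0, 2, 0, 4, 20]'

```text
t: 8.9
eef_pos: [0.461, 0.0998, 0.043]
eef_rot: [3.14, 0.263, 1.75]
wrist_force: [-1.7, -9.1, 15.5]
width: 0.336
grip_force: 60.0
```

```bash
python3 -c "
from g import *
inbed()"
```

```text
bed mm [ 0.2 55.9  4.6] f bed [ -3.3 -12.4  12.7] width 29.251921455671866
```

Call:
play_rows --moves '[0, 0, 0, 0, 0, 0, 55, 0, 0, 0, 0, 0, 0, 55, 0, 0, 0, 0, 0, 0, 55, 0, 0, 0, 0, 0, 0, 55, 0, 0, 0, 0, 0, -20, 55, 0, 0, 0, 0, 0, -50, 55, 0, 0, 0, 0, 0, -90, 55, 0, 0, 0, 0, 0, -90, 55]'

```text
t: 9.57
eef_pos: [0.4587, 0.128, 0.1344]
eef_rot: [3.133, 0.257, 1.751]
wrist_force: [1.5, 0.9, 0.1]
width: 0.629
grip_force: 0.0
```

```bash
python3 -c "
from g import *
inbed(); go((0,-36,40))
s=cap('side','s3');t=cap('top','t3')
for n,A in(('side',s),('top',t)):
    print(n,[proj(A,O+B@np.array(v)).round(1).tolist() for v in((0,-.05,.014),(0,-.11,.014),(0,-.05,.022),(0,-.11,.026))])
b=cv2.resize(s['frame'][165:235,270:340],(490,490)); a=cv2.resize(t['frame'][215:275,200:250],(408,490))[:,:300]; cv2.imwrite('pics/s3z.png',np.hstack([b,a]))"
```

```text
bed mm [  3.   59.5 100.2] f bed [1.7 0.6 0.2] width 54.73763805131177
world [0.4754 0.0215 0.101 ] rotvec [ 0.008 -0.005 -0.003] shift [-95.8  -3.3  59.7] q [-1.04  0.09  0.52  1.99  0.22  1.16 -0.44]
side [[[306.6, 201.2]], [[313.1, 206.6]], [[306.2, 198.3]], [[312.6, 202.0]]]
top [[[222.2, 247.5]], [[248.3, 241.1]], [[220.7, 247.4]], [[246.2, 240.8]]]
```

View pics/s3z.png

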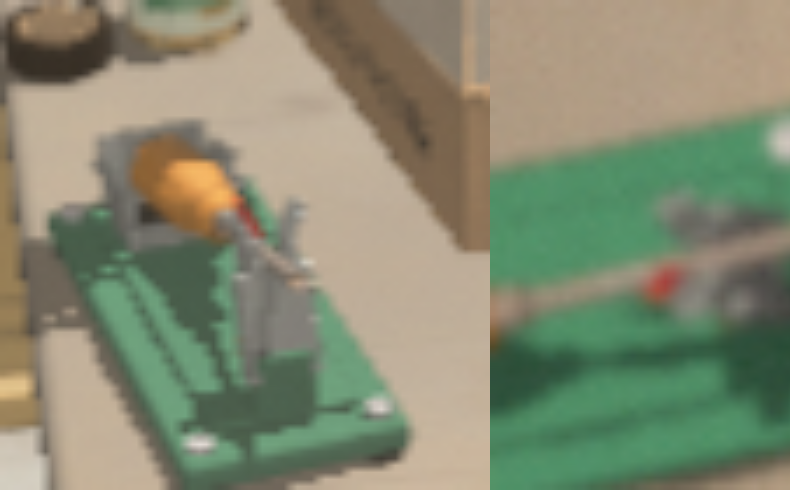

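The side crop shows the driver free and bedded, with its tip near (305,275). The red ramp is beside or over the blade, so full seating isn't certain. I'll press the blade down with closed fingers.

Call:
play_rows --moves '[0.008, -0.005, -0.003, -40, -3, 0, 0, 0.008, -0.005, -0.003, -80, -3, 10, 0, 0.008, -0.005, -0.003, -88, -3, 40, 0, 0.008, -0.005, -0.003, -88, -3, 55, 0, 0.008, -0.005, -0.003, -88, -3, 65, 0, 0.008, -0.005, -0.003, -88, -3, 65, 0, 0.008, -0.005, -0.003, -88, -3, 65, 0]'

```text
t: 10.25
eef_pos: [0.4711, 0.0241, 0.0883]
eef_rot: [-3.133, 0.267, 1.755]
wrist_force: [0.3, 0.7, -0.1]
width: 0.186
grip_force: 0.0
```

```bash
python3 -c "
from g import *
inbed()"
```

```text
bed mm [ -3.7 -29.5  28.6] f bed [0.4 0.7 0. ] width 16.15472480130373
```

Call:
play_rows --moves '[0, 0, 0, 0, 3.5, 0, 0, 0, 0, 0, 0, 3.5, 0, 0, 0, 0, 0, 0, 3.5, 0, 0, 0, 0, 0, 0, 3.5, 3, 0, 0, 0, 0, 0, 3.5, 6, 0, 0, 0, 0, 0, 3.5, 8, 0, 0, 0, 0, 0, 3.5, 8, 0]'

```text
t: 10.83
eef_pos: [0.475, 0.0222, 0.0805]
eef_rot: [-3.134, 0.266, 1.755]
wrist_force: [-1.0, 0.0, -0.0]
width: 0.008
grip_force: 0.0
```

```bash
python3 -c "
from g import *
inbed()"
```

```text
bed mm [ -0.2 -30.   20.4] f bed [-1.   0.2  0. ] width 0.6677477468954901
```

Call:
play_rows --moves '[0, 0, 0, 0, 0, 1, 0, 0, 0, 0, 0, 0, 2, 0, 0, 0, 0, 0, 0, 3, 0, 0, 0, 0, 0, 0, 4, 0, 0, 0, 0, 0, 0, 4, 0]'

```text
t: 11.25
eef_pos: [0.4757, 0.0215, 0.0775]
eef_rot: [-3.134, 0.266, 1.755]
wrist_force: [-3.1, 0.7, 7.3]
width: 0.007
grip_force: 3.6
```

```bash
python3 -c "
from g import *
inbed()"
```

```text
bed mm [  0.3 -30.   17.3] f bed [-3.  -0.7  7.4] width 0.6078006135837362
```

Call:
play_rows --moves '[0, 0, 0, 0, 0, 1, 0, 0, 0, 0, 0, 0, 2, 0, 0, 0, 0, 0, 0, 3, 0, 0, 0, 0, 0, 0, 3, 0]'

```text
t: 11.58
eef_pos: [0.476, 0.0213, 0.0765]
eef_rot: [-3.134, 0.265, 1.754]
wrist_force: [-15.5, 3.7, 39.5]
width: 0.007
grip_force: 19.5
```

```bash
python3 -c "
from g import *
inbed()"
```

```text
bed mm [  0.6 -30.   16.3] f bed [-14.6  -4.   39.8] width 0.5745618367609873
```

Call:
play_rows --moves '[0, 0, 0, 0, 0, -5, 0, 0, 0, 0, 0, 0, -30, 0, 0, 0, 0, 0, 0, -70, 0, 0, 0, 0, -40, 0, -100, 0, 0, 0, 0, -80, 0, -110, 0, 0, 0.1, 0, -100, 0, -110, 0, 0, 0.1, 0, -100, 0, -110, 0, 0, 0.1, 0, -100, 0, -110, 0]'

```text
t: 12.25
eef_pos: [0.4893, -0.0485, 0.2077]
eef_rot: [-3.137, 0.165, 1.747]
wrist_force: [-0.9, 0.7, 0.3]
width: 0.004
grip_force: 0.0
```

```bash
python3 -c "
from g import *
inbed()
c=cap('wrist','w9')
for v in((0,.11,.014),(0,.002,.014),(0,-.06,.014),(0,-.11,.014)): print(proj(c,O+B@np.array(v)).round(1))
x,y=proj(c,O+B@np.array((0,-.05,.014)))[0].astype(int)
x=np.clip(x,100,540); cv2.imwrite('pics/w9z.png',cv2.resize(c['frame'][0:260,x-100:x+100],(460,598)))"
```

```text
bed mm [   0.9 -132.6  124.7] f bed [-0.7  0.8  0.5] width 0.38252443320070767
[[311.4 -73.9]]
[[312.3  74.5]]
[[312.8 159.1]]
[[313.2 224.9]]
```

View pics/w9z.png

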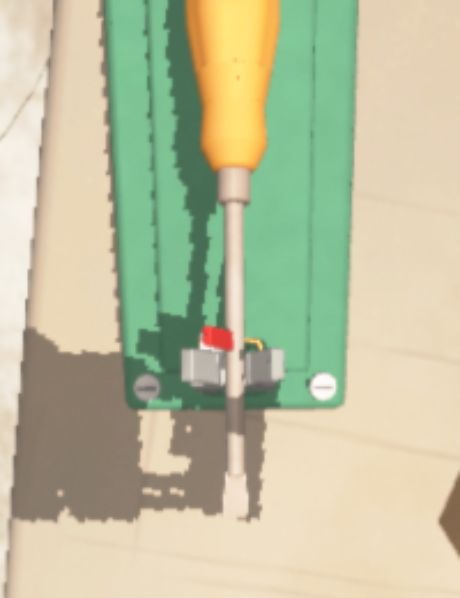

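w9 shows the blade through the fork slot at (234,370), the tip at (236,515), and the red ramp's right edge at (233,340), overlapping the blade. To confirm that the jaw is shut, I'll compare the ramp's position with the earlier empty-jaw pictures.

```bash
python3 - <<'E'
from g import *
def onbed(c,px,z):
    o,d=ray(c,px); ob=(o-O)@B; db=d@B; return (ob+db*((z-ob[2])/db[:,2])[:,None])*1e3
for n in('w2','w3','w9'):
    c=load(n); u,v=proj(c,O+B@np.array((-.005,-.05,.028)))[0].astype(int)
    h=cv2.cvtColor(c['frame'],cv2.COLOR_BGR2HSV); m=cv2.inRange(h,(0,140,90),(8,255,255))|cv2.inRange(h,(172,140,90),(180,255,255))
    k=np.zeros_like(m);k[v-20:v+20,u-22:u+22]=1;m=m*k
    ys,xs=np.nonzero(m); R_=[xs.max()+.5,ys[xs==xs.max()].mean()];L_=[xs.min()-.5,ys[xs==xs.min()].mean()]
    print(n,len(xs),'right',onbed(c,[R_],.021)[0].round(1),'left',onbed(c,[L_],.036)[0].round(1),'cen',onbed(c,[[xs.mean(),ys.mean()]],.0285)[0].round(1))
c=load('w9');h=cv2.cvtColor(c['frame'],cv2.COLOR_BGR2GRAY)
# blade axis lateral, before and behind the fork, and tip row
for by_ in(-.025,-.035,-.075,-.085,-.095):
    u,v=proj(c,O+B@np.array((0,by_,.014)))[0]; r=c['frame'][int(round(v)),int(u)-8:int(u)+9].astype(int)
    print(by_,round(u,1),round(v,1),(r[:,2]-r[:,1]).tolist(),r[:,1].tolist())
for v in range(138,158,2): print(v,[tuple(x) for x in c['frame'][v,307:320].tolist()])
E
```

```text
w2 87 right [ -0.1 -52.4  21. ] left [ -8.9 -52.   36. ] cen [ -4.6 -52.3  28.5]
w3 177 right [ -0.2 -52.4  21. ] left [ -8.7 -53.1  36. ] cen [ -4.5 -52.6  28.5]
w9 102 right [ -0.1 -52.5  21. ] left [ -8.9 -51.7  36. ] cen [ -4.5 -52.2  28.5]
-0.025 312.5 111.6 [-71, -71, -72, -72, -68, -30, 17, 25, 21, 17, 17, 17, 23, 13, -55, -69, -68] [195, 196, 197, 197, 189, 137, 151, 180, 205, 221, 223, 219, 202, 184, 187, 196, 196]
-0.035 312.6 125.3 [-66, -64, -42, -36, -35, -22, 14, 21, 15, 13, 12, 13, 14, 14, -42, -66, -69] [191, 184, 124, 107, 108, 118, 156, 189, 216, 230, 233, 229, 218, 192, 182, 192, 194]
-0.075 312.9 179.1 [14, 15, 15, 15, 14, 13, 14, 14, 15, 16, 16, 16, 17, 15, 14, 15, 14] [120, 120, 118, 117, 117, 115, 110, 118, 125, 130, 134, 125, 116, 111, 111, 118, 120]
-0.085 313.0 192.3 [15, 15, 15, 15, 15, 14, 13, 20, 23, 17, 15, 17, 22, 27, 17, 15, 16] [126, 125, 126, 125, 125, 124, 121, 167, 198, 218, 227, 220, 208, 182, 137, 126, 124]
-0.095 313.1 205.5 [16, 15, 15, 14, 15, 15, 20, 22, 16, 13, 14, 18, 26, 23, 16, 15, 15] [124, 127, 127, 128, 138, 184, 176, 200, 221, 232, 22
[... 1520 characters left out ...]
2, 110, 100), (74, 94, 64)]
152 [(186, 195, 212), (155, 160, 192), (113, 121, 167), (93, 100, 161), (105, 114, 176), (127, 139, 202), (176, 191, 230), (211, 227, 243), (198, 220, 235), (131, 145, 163), (110, 122, 133), (86, 104, 87), (90, 108, 84)]
154 [(147, 153, 161), (135, 140, 147), (113, 126, 119), (127, 139, 155), (160, 176, 198), (186, 206, 226), (202, 222, 238), (211, 227, 242), (195, 217, 234), (123, 136, 153), (105, 115, 126), (109, 121, 119), (158, 170, 173)]
156 [(144, 152, 157), (128, 134, 137), (128, 135, 139), (129, 141, 157), (160, 176, 198), (183, 204, 226), (201, 221, 238), (211, 228, 243), (199, 220, 236), (152, 168, 188), (134, 147, 163), (128, 136, 142), (157, 167, 171)]
```

```bash
python3 -c "
from h import *
print(np.round(sensors.read_state()['wrist_force'],1), job.finish_job())"
```

```text
the job is handed in; nothing more can be done
[-0.5  0.9 -1. ] None
```

The amber screwdriver is in the rest and the job is handed in: its butt was pushed against the heel plate (about 12 N), its blade is at the bottom of the fork and the jaw is shut over it; the other tools were left alone, and the butt's contact after I let go was not re-measured.

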